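# Reel change on the powered wire feeder

### The arm

A 7-joint arm with a two-finger parallel gripper is mounted at the origin on a cart in front of the work surface, level with it; the furniture and walls round the work are solid. World frame = base frame: x ahead of the robot, y to its left, z up, the work surface at z = 0. Lengths are in m, angles in rad, forces in N, time in s.
With the tool pointing down it reaches from about 0.375 to 0.925 m from the base axis. Payload 3.1 kg.
Tool frame: the origin (TCP) lies between the finger pads; the fingertips stand 17 mm ahead of it and the grasp point (between the pads) lies 2 mm behind it; z points along the fingers, y is the line along which they close (so a half turn about z gives the same grasp; the last joint's range is limited). The gripper opens to 85 mm and grips with 20 to 120 N. Pads are 22 mm wide; open, the fingers measure 114 mm over their backs; the gripper's body (76 mm by 85 mm) begins 54 mm behind the grasp point. The pads swing forward as they close: fully open they stand 13 mm farther back than shut.
Start: joints at [-1.445, 0.383, 0.044, 1.598, -0.018, 1.161, -0.05], TCP at [0.144, 0.634, 0.248] pointing down, gripper open.
Joint ranges: [-2.61, 2.61], [-0.41, 2.15], [-1.48, 1.57], [0, 2.5], [-1.57, 4.71], [0.05, 1.97], [-2.85, 2.85]. Speed limits (rad/s): [2.79, 2.79, 3.14, 3.14, 3.14, 3.14, 3.14].

### API

Orientations are given as a rotation vector (axis times angle).
In Python, from bench import env, optics gives the robot as it stands.
- The arm moves only by the tool move_arm, never from a script. Its argument "increments" is a list of rows, each a list of 4 numbers: the shift along the world's x, y, z in mm, then the turn about the world's z in degrees. In form: [[tx, ty, tz, turn], ...]. A call has 1 to 20 rows; each row shifts and turns the commanded pose from where the row before left it; what a row does not reach is not made up. A row lasts 1/12 s, in which the tool goes at most 41.7 mm and 7.16 degrees, less where a joint would pass 70% of its speed; a pose out of reach is approached as far as the arm can. A call with a gripper value outside its range is refused whole. "hand" is the opening, from 0 (shut) to 1 (fully open), set as the call begins (left out, the last holds). The fingers move at their own pace and stop on an object; "force" is the grip in N (left out, the last holds). Time passes only in rows, so rows that do not move let the fingers close. It gives the time, the measured TCP pose, the force, the opening and the grip force at its end, in the units of the state.
- env.get_state(): the state, without advancing time (a new reading comes with each control period).
- optics.camera(name): name is "side" or "top"; returns (picture, depth): 384x512x3 uint8, blue, green, red; 384x512 float32, m along the optical axis (not along the pixel's ray), 0 where there is no reading.
- optics.camera_model(name): a dict with "fovy" (degrees; the focal length in pixels is half the picture's height over the tangent of half this angle, whatever the lens; pixels are square), "cx", "cy" (the principal point, pixels), "pose" (4x4, takes a point from camera to world coordinates). Camera axes: x right, y up, looking along -z (the intrinsics and any distortion apply to the point x, -y, -z); pixel columns grow to the right and rows downward; lengths in m; the calibration is good to about 2 mm. A picture is of the moment at which its call begins. camera_model takes no time and is no camera call.
- env.close_job(): hands the job in; it is judged then, once.
The state is a dict: "clock": time; "qpos": joint angles; "qvel": joint speeds; "joint_torque": joint torques, N m; "ee_pos": TCP position; "eef_rot": TCP orientation; "wrist_force": force on the tool from outside, world axes, zero at the start; "moment": the same for the moment, N m; "gripper_width": opening from 0.0 (shut) to 1.0 (fully open); "grasp_force": force on a finger pad.
Only numpy, scipy, OpenCV 4.12 (cv2) and the standard library are available. Lean on these libraries where they do the work, as an engineer would, in place of code of your own. Each camera call takes 0.05 s, during which the arm holds its last target. There are 200 camera calls.

### The job

The reel in the wire feeder has run empty. First switch the feeder off at the lock toggle on its drive box (lift the red collar, flip the lever over to the red dot, let the collar drop so that it is locked); then draw the spindle out, stand the empty reel in the wooden rack, stand every full reel from the rack on the feeder's rollers, one to a slot, and thread the spindle back through end cheek, reels and dividers into the drive box until its black handle is against the cheek. Only then switch the feeder on again (green dot, collar down and locked), and leave the other things on the bench where they are.

Things in the scene. Friction and masses are not known exactly. Their poses are not given: they have to be found in the camera images.
- feeder: wire feeder, fixed: grey base 116 x 232 x 10 mm, origin centre of underside. y runs along the spindle line (x = 0, z = 52 mm) from the aluminium end cheek (-y) to the blue drive box (+y); x points away from the robot at yaw 0. Cheek: y -113 to -101 mm, 52 wide, top z 74. Two dividers 4 mm thick, 40 wide, top z 70, between three slots. Drive box: y 15 to 115 mm, 84 wide, top z 76, toggle on top
- spindle_hole (a point): centre of the mouth of the hole in the end cheek, on its outer face, 52 mm above the bench; axes as the feeder's, the spindle goes in along +y. Holes of cheek and dividers: 14 mm diameter, through. The drive box's bearing hole: 14 mm, from 128 to 153 mm along this y
- slot1 (a point): where a reel's centre belongs in the slot next to the end cheek, 52 mm above the bench; axes as the feeder's. Slots are 36 mm clear along y, 40 mm apart. Two black rubber rollers (14 mm thick, along y, centres 19.5 mm either side of the line and 28 mm below it) carry the reels: a reel standing on them has its bore on the spindle line within 1 mm
- slot2 (a point): the same for the middle slot (40 mm from slot1 along y)
- slot3 (a point): the same for the slot next to the drive box (its wall is 18 mm from this point)
- toggle_hinge (a point): point on the toggle's hinge axis (feeder's y), 82 mm above the bench, 6 mm above the drive box; axes as the feeder's. The lever: 7 mm steel stem, 69 mm long from the hinge, tip 11 mm thick; at a lean of a rad it points along (sin a, 0, cos a) of this frame
- toggle (a joint): lean of the toggle lever, rad: +0.40 = fully on (to the feeder's +x, green dot, away from the robot), -0.40 = fully off (-x, red dot, towards the robot). Stays where it is left (light friction). A steel gate in the middle, 20 mm high over the hinge, stops the collar's two pins: with the collar down the lever cannot cross between +0.22 and -0.22
- collar (a joint): how far the red collar is pulled up along the lever, m: 0 = down (locked), 0.012 = up against its stop. A spring pushes it down: 4 N when down, 8 N when up. At least 0.009 is needed to pass the gate; let go beyond the gate, it drops home by itself
- collar_grip (a point): centre of the red ribbed collar (22 mm diameter over 12 mm of its length, 18 mm skirt below), 35 mm from the hinge along the lever when down; its z axis points along the lever. Grip it from above across the feeder's y (the hinge axis), so that it can turn between the pads as the lever swings
- spindle: spindle, 160 g: 10 mm steel rod, 148 mm long, nose tapered over the last 12 mm to 3 mm; square black handle 20 x 20 x 60 mm. Origin: middle of the handle's underside; x along the handle to the nose, z up, rod line at z = 10 mm. Handle spans x -30 to 30 mm, nose ends at 178. Balances 9 mm in front of the origin: on the bench it lies level on its handle, rod clear
- spindle_grip (a point): centre of the spindle's handle (on the rod's line). At the start the spindle is home in the feeder, where its heavy handle droops by the play of the holes (2 mm, 0.03 rad)
- spindle_tip (a point): end of the spindle's nose, 178 mm from spindle_grip along the spindle's x; with the handle against the cheek it lies 148 mm inside the cheek's mouth (in the drive box)
- rack: wooden rack, 92 x 176 mm, fixed, origin centre of underside; two steel bars along its y carry the reels, which stand on edge side by side, axes along its y: room for four in a row (a standing reel's centre is at x = 0, 41 mm up); end boards 26 mm high at y = 78 to 88 mm at either end
- full1: full reel of red wire, black flanges, 54 mm diameter, 30 mm wide, about 120 g, 17 mm through bore; origin at its centre, its axis is its own y (turned any way about it). In the rack its centre is 41 mm above the bench. Take it from above across its diameter, fingers at the rack's -x and +x sides. May be absent
- full2: full reel of green wire, otherwise like full1; may be absent
- full3: full reel of yellow wire, otherwise like full1; may be absent
- full4: full reel of blue wire, otherwise like full1; may be absent
- empty1: empty reel: bare white barrel between black flanges, 40 g, size and axes like full1. At the start one of the three is in the feeder, on the spindle, this one in the slot next to the end cheek; may be absent
- empty2: like empty1, in the middle slot; may be absent
- empty3: like empty1, in the slot next to the drive box; may be absent
- driver_orange: orange screwdriver (bystander, 107 mm long); origin at its underside
- tape: black tape roll (bystander, 62 mm, 19 mm high); origin at its underside
- dish: steel dish with screws (bystander, 66 mm, 14 mm high); origin at its underside
Mind the look-alikes: they are no part of the job. Leave any purple look-alike of the full1 alone.

How it is judged:
By the outcome, as a careful person would: the job done as asked, in the order asked, and still so for the second after the job is handed in, with the robot touching nothing.
Of full1, full2, full3, full4 only 2 to 3 are there at a start; the rules pass over those that are not, and their reading is None.
Of empty1, empty2, empty3 only 1 to 1 are there at a start; the rules pass over those that are not, and their reading is None.
At some moment in a run one of spindle may be knocked a few centimetres aside while the robot is not near it.
Once in a run the grip may slacken for a moment while it holds something.
It also fails if it takes over 192 s, if anything falls off the work surface, if the arm or the gripper's body presses on something with over 40 N, if the wrist force passes 120 N, or if a joint passes its speed limit or range.

## Working session

There is one attempt and no reset: what is moved stays moved. The work goes in short steps, Python scripts to look and compute and a tool call to move; the robot and the scene stay as the last step left them, time stands still between calls to the robot, and variables do not carry over. Pictures are saved under pics/ and viewed, at most 14 in all, crops included, and the job is handed in when it is done.

Besides the shell and the picture viewer there is one more tool, called after "Emit:" as name(argument=value, ...) on one line, values as JSON. move_arm: Moves the arm, as the interface text tells. Its arguments: {"type":"object","properties":{"increments":{"type":"array","items":{"type":"array","items":{"type":"number"}}},"hand":{"type":"number"},"force":{"type":"number"}},"required":["increments"]}

```bash
mkdir -p pics; ls
cat > h.py <<'E'
import numpy as np, cv2
from bench import env, optics
def snap(name,f=None):
    p,d=optics.camera(name); m=optics.camera_model(name)
    if f: cv2.imwrite('pics/'+f,p)
    return p,d,m
def K(m,h=384):
    return h/2/np.tan(np.radians(m['fovy'])/2)
def ray(m,u,v):
    f=K(m); d=np.array([(u-m['cx'])/f,-(v-m['cy'])/f,-1.0]); P=np.array(m['pose'])
    return P[:3,3],P[:3,:3]@d
def plane(m,u,v,z):
    o,d=ray(m,u,v); return o+d*(z-o[2])/d[2]
def proj(m,p):
    P=np.array(m['pose']); c=P[:3,:3].T@(np.array(p)-P[:3,3]); f=K(m)
    return m['cx']+f*c[0]/-c[2], m['cy']-f*c[1]/-c[2]
def pt(m,d,u,v):
    o,r=ray(m,u,v); return o+r*d[int(v),int(u)]
E
python3 - <<'E'
from h import *
for n in('top','side'):
    p,d,m=snap(n,n+'0.png'); print(n,m, d.min(),d.max())
print(env.get_state())
E
```

```text
pics
top {'fovy': 55.48083306815478, 'cx': 262.63373803782054, 'cy': 192.84091705724535, 'pose': array([[ 0.00412223,  0.99426021, -0.10690953,  0.44905826],
       [-0.99984839,  0.0059067 ,  0.01638017,  0.04700475],
       [ 0.01691763,  0.1068258 ,  0.99413382,  0.95055337],
       [ 0.        ,  0.        ,  0.        ,  1.        ]])} 0.0 1.7509255
side {'fovy': 47.446601512901914, 'cx': 257.07906454302474, 'cy': 190.49686552144038, 'pose': array([[-0.99857646,  0.04146376, -0.03355315,  0.50646481],
       [-0.04624736, -0.35963406,  0.93194663,  1.00990002],
       [ 0.02657515,  0.93217171,  0.3610397 ,  0.48838248],
       [ 0.        ,  0.        ,  0.        ,  1.        ]])} 0.0 3.5963202
{'clock': 0.1, 'qpos': array([-1.44480312,  0.38375729,  0.04385461,  1.59943227, -0.01792388,
        1.16124328, -0.04988191]), 'qvel': array([ 0.00106194, -0.0026219 , -0.00040803, -0.00513865, -0.00102045,
       -0.00109277, -0.00030585]), 'joint_torque': array([ 2.38389752e-03, -4.34726393e+01,  1.02911510e+00, -2.50453788e+01,
        1.08973961e-02,  5.41668967e-03,  1.47659472e-05]), 'ee_pos': array([0.14407366, 0.63297606, 0.24700332]), 'eef_rot': array([-0.35067066, -3.12179616,  0.00383602]), 'wrist_force': array([-0.30240816,  0.80298231,  0.33514058]), 'moment': array([ 0.02467064,  0.03416296, -0.01550914]), 'grasp_force': 0.0, 'gripper_width': 1.0012136239629879}
```

View pics/top0.png

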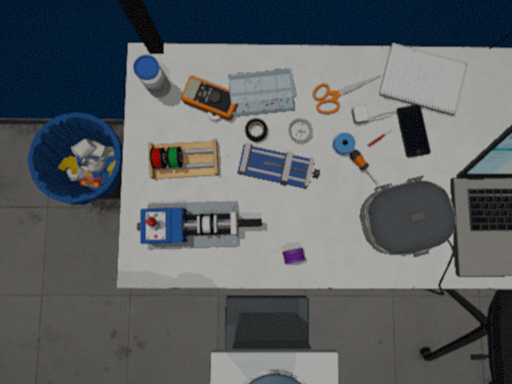

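View pics/side0.png

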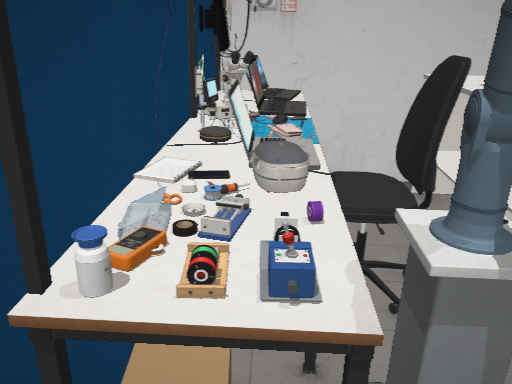

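Top: feeder with drive box at (162,226), toggle (152,222), spindle handle (250,222), empty reel about (207,224); rack (185,160) holds red (157,157) and green (175,157) reels. Look-alikes: purple reel (293,256), blue spool (344,143), tape (257,130), blue jig (276,166). Choice: red and green reels in the rack. Check with one close crop.

Run:
```python
from h import *
p=cv2.imread('pics/top0.png')[130:265,120:320]; cv2.imwrite('pics/c0.png',cv2.resize(p,None,fx=4,fy=4,interpolation=cv2.INTER_CUBIC))
p=cv2.imread('pics/side0.png')[190:310,160:340]; cv2.imwrite('pics/c1.png',cv2.resize(p,None,fx=4,fy=4,interpolation=cv2.INTER_CUBIC))
```

```text
(no output)
```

View pics/c0.png

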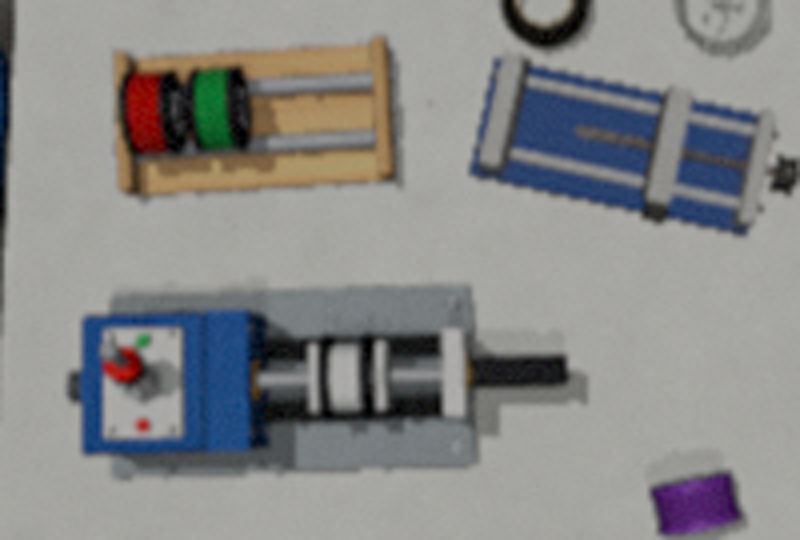

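View pics/c1.png

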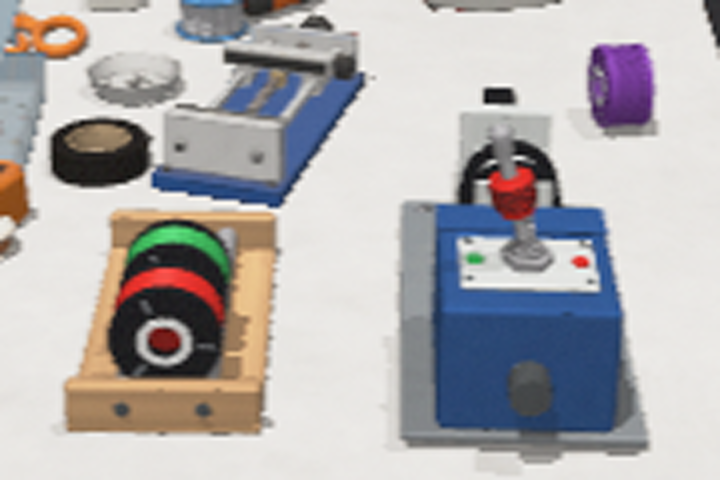

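Crops confirm: the empty reel is in the middle slot (crop 345,375), toggle leans to green (125,360), red reel (153,112) and green (218,105) stand at the rack's +y end, purple (695,503) is outside the rack. Now fit poses.

```bash
cat >> h.py <<'E'
def fit(loc,wor):
    loc=np.array(loc);wor=np.array(wor);a=loc.mean(0);b=wor.mean(0)
    H=(loc-a).T@(wor-b); th=np.arctan2(H[0,1]-H[1,0],H[0,0]+H[1,1])
    R=np.array([[np.cos(th),-np.sin(th)],[np.sin(th),np.cos(th)]]); t=b-R@a
    return th,t,np.linalg.norm(loc@R.T+t-wor,axis=1)*1000
E
python3 - <<'E'
from h import *
m=optics.camera_model('top'); p=cv2.imread('pics/top0.png')
c=lambda u,v:(120+(u-1.5)/4,130+(v-1.5)/4)
def run(L):
    th,t,r=fit([l[2] for l in L],[plane(m,*c(*l[0]),l[1])[:2] for l in L]); print(np.degrees(th),t,r.round(1)); return th,t
F=[((471,287),.01,(.058,-.116)),((474,467),.01,(-.058,-.116)),((112,478),.01,(-.058,.116)),((112,293),.01,(.058,.116)),
((443,328),.074,(.026,-.101)),((466,328),.074,(.026,-.113)),((441,415),.074,(-.026,-.101)),((464,415),.074,(-.026,-.113)),
((84,318),.076,(.042,.115)),((84,452),.076,(-.042,.115))]
th,t=run(F); run(F[:4]);run(F[4:])
R=[((374,40),.026,(.046,-.078)),((388,38),.026,(.046,-.088)),((380,181),.026,(-.046,-.078)),((396,180),.026,(-.046,-.088)),
((115,55),.026,(.046,.088)),((128,54),.026,(.046,.078)),((120,193),.026,(-.046,.088)),((137,192),.026,(-.046,.078))]
run(R)
hsv=cv2.cvtColor(p,cv2.COLOR_BGR2HSV)
for n,lo,hi in(('g',50,75),('r',0,8),('p',130,155)):
    k=cv2.inRange(hsv,(lo,130,60),(hi,255,255)); q,l,s,ce=cv2.connectedComponentsWithStats(k)
    for i in range(1,q):
        if s[i,4]>25: print(n,s[i],ce[i].round(1),plane(m,*ce[i],.06).round(4))
c_,s_=np.cos(th),np.sin(th); Rm=np.array([[c_,-s_],[s_,c_]])
for nm,l in(('hole',(0,-.113)),('slot1',(0,-.083)),('slot2',(0,-.043)),('slot3',(0,-.003)),('handle',(0,-.143)),('box',(0,.065))): print(nm,(Rm@l+t).round(4))
E
```

```text
1.9661482340791585 [0.46730455 0.20937766] [2.  2.1 0.8 1.3 0.9 1.4 2.8 1.1 3.8 3.1]
1.6583457457613076 [0.46692851 0.2099193 ] [1.2 1.2 1.7 1.1]
2.2178907031346293 [0.46741034 0.20901127] [0.7 1.1 3.2 1.5 3.4 3. ]
3.730828941901082 [0.63533916 0.23535853] [0.5 0.7 0.6 0.5 0.9 1.8 1.5 2. ]
g [168 148  10  19 147] [172.7 156.8] [0.6331 0.2549 0.06  ]
r [369 135  15  11  30] [376. 140.] [ 0.6798 -0.2512  0.06  ]
r [151 148  10  20 146] [155.7 157.3] [0.6314 0.2964 0.06  ]
r [ 80 177  21   9  63] [ 90.5 180.2] [0.5733 0.453  0.06  ]
r [147 217   9   9  44] [150.9 221.3] [0.4739 0.3026 0.06  ]
p [283 249  21  14 212] [293.5 255.8] [ 0.3925 -0.0428  0.06  ]
hole [0.4712 0.0964]
slot1 [0.4702 0.1264]
slot2 [0.4688 0.1664]
slot3 [0.4674 0.2064]
handle [0.4722 0.0665]
box [0.4651 0.2743]
```

```bash
cat >> h.py <<'E'
def tri(m1,a,m2,b):
    o1,d1=ray(m1,*a);o2,d2=ray(m2,*b)
    s=np.linalg.lstsq(np.c_[d1,-d2],o2-o1,rcond=None)[0]
    p,q=o1+s[0]*d1,o2+s[1]*d2; return (p+q)/2,np.linalg.norm(p-q)
E
python3 - <<'E'
from h import *
mt=optics.camera_model('top'); ms=optics.camera_model('side')
s=cv2.imread('pics/side0.png'); hsv=cv2.cvtColor(s,cv2.COLOR_BGR2HSV)
k=cv2.inRange(hsv,(0,150,60),(8,255,255))|cv2.inRange(hsv,(172,150,60),(180,255,255)); q,l,st,ce=cv2.connectedComponentsWithStats(k)
for i in range(1,q):
    if st[i,4]>15: print(st[i],ce[i])
b=(160+(512-1.5)/4,190+(192-1.5)/4)
t=cv2.imread('pics/top0.png'); h2=cv2.cvtColor(t,cv2.COLOR_BGR2HSV)
print('collar',tri(mt,(150.9,221.3),ms,b))
print('nut top',plane(mt,120+147/4,130+382/4,.08),'nut side',plane(ms,160+526/4,190+255/4,.08))
print('box face knob x', plane(mt,120+70/4,130+386/4,.05))
# spindle handle: top px crop, z 0.06
print('handle',plane(mt,120+568/4,130+370/4,.06),plane(mt,120+478/4,130+371/4,.06), plane(ms,160+499/4,190+96/4,.06))
for P in((.4655,.2743,.076),(.4739,.30,.114)): print(proj(ms,P))
for u,v in((440,208),(602,206),(437,315),(620,318)): print(plane(ms,160+(u-1.5)/4,190+(v-1.5)/4,.076).round(4))
E
```

```text
[282 232  12  13 111] [288.06306306 238.        ]
[189 257  27  13 139] [203.05035971 261.23741007]
[197 272   8   6  34] [200.70588235 274.55882353]
collar (array([0.47295399, 0.28613688, 0.11715882]), np.float64(0.001240989440186387))
nut top [0.46353312 0.28270589 0.08      ] nut side [0.4641953  0.27935817 0.08      ]
box face knob x [0.46139171 0.33754529 0.05      ]
handle [0.47226137 0.03357382 0.06      ] [0.47140628 0.08824559 0.06      ] [0.47307193 0.05216021 0.06      ]
(np.float64(290.6273844411185), np.float64(254.25223676148718))
(np.float64(287.49976919880845), np.float64(242.6812682285211))
[0.5065 0.2269 0.076 ]
[0.4246 0.2168 0.076 ]
[0.5058 0.3292 0.076 ]
[0.4237 0.3243 0.076 ]
```

Emit:
move_arm(increments=[[30,-30,0,7],[35,-20,0,7],[40,-10,0,0.7],[35,-20,0,0],[35,-20,0,0],[30,-30,0,0],[30,-30,0,0],[30,-30,0,0],[30,-30,0,0],[20,-30,0,0],[20,-30,0,0],[0,-20,0,0],[0,-20,0,0],[0,-10,0,0],[0,0,0,0]], hand=0.7, force=50)

```text
clock: 1.35
ee_pos: [0.477, 0.3031, 0.2478]
eef_rot: [0.044, -3.14, 0.003]
wrist_force: [0.7, -0.2, 0.8]
gripper_width: 0.698
grasp_force: 0.0
```

Emit:
move_arm(increments=[[0,-10,-30,0],[0,-9,-30,0],[0,0,-18,0],[0,0,0,0]], hand=0.55)

```text
clock: 1.68
ee_pos: [0.4725, 0.287, 0.1654]
eef_rot: [0.054, -3.133, 0.008]
wrist_force: [-0.4, -0.5, -0.1]
gripper_width: 0.553
grasp_force: 0.0
```

Run:
```python
from h import *
a,_,_=snap('top'); b,_,_=snap('side')
A=cv2.resize(a[185:260,110:190],(400,375),interpolation=cv2.INTER_CUBIC);B=cv2.resize(b[180:255,250:330],(400,375),interpolation=cv2.INTER_CUBIC)
cv2.imwrite('pics/c2.png',np.hstack([A,B])); s=env.get_state(); print(s['ee_pos'],s['wrist_force'])
for P in ([0,0,0],[0,0,-.017]): 
  for n in('top','side'): print(n,proj(optics.camera_model(n),s['ee_pos']+P))
```

```text
[0.47560128 0.28925455 0.16986545] [0.19326708 0.64318454 1.16713889]
top (np.float64(142.36062872798334), np.float64(219.02193424705644))
side (np.float64(288.04806383953184), np.float64(212.20052229686496))
top (np.float64(144.79490686416165), np.float64(219.30042818668633))
side (np.float64(287.55866067414667), np.float64(220.77747363790112))
```

View pics/c2.png

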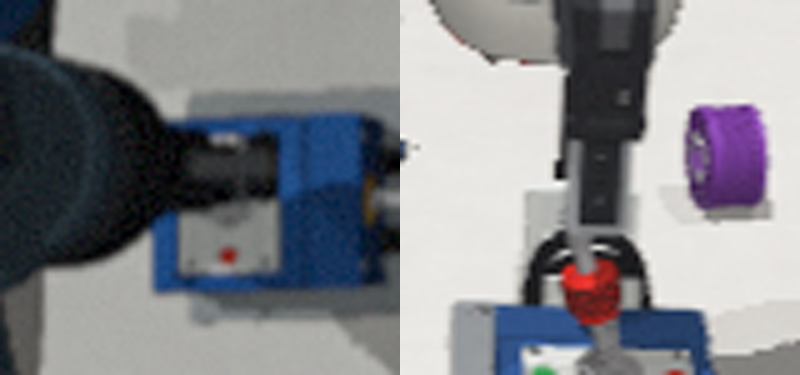

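Fingers in the side crop centre at x≈289.5 px, the collar at 288.2 px: collar x ≈ 0.478. Lower on it.

Emit:
move_arm(increments=[[2,-5,0,0],[0,0,-20,0],[0,0,-20,0],[0,0,-18,0],[0,0,0,0],[0,0,0,0]])

```text
clock: 2.28
ee_pos: [0.4789, 0.2831, 0.1131]
eef_rot: [-0.052, 3.141, 0.001]
wrist_force: [1.4, 0.0, 0.1]
gripper_width: 0.554
grasp_force: 0.0
```

Emit:
move_arm(increments=[[0,0,0,0],[0,0,0,0],[0,0,0,0],[0,0,0,0],[0,0,0,0],[0,0,0,0]], hand=0.0, force=40)

```text
clock: 2.78
ee_pos: [0.4804, 0.2858, 0.1148]
eef_rot: [-0.053, 3.136, 0.009]
wrist_force: [0.3, 5.7, 6.4]
gripper_width: 0.233
grasp_force: 39.2
```

Emit:
move_arm(increments=[[0,2,0,0],[1,0,3,0],[1,0,3,0],[1,0,3,0],[1,0,3,0],[0,0,0,0],[0,0,0,0]])

```text
clock: 3.37
ee_pos: [0.481, 0.2858, 0.1229]
eef_rot: [0.053, -3.139, -0.002]
wrist_force: [0.9, 6.2, -6.6]
gripper_width: 0.237
grasp_force: 39.3
```

Emit:
move_arm(increments=[[0,2,2,0],[1,0,2,0],[0,0,1,0],[0,0,0,0],[0,0,0,0]])

```text
clock: 3.78
ee_pos: [0.4814, 0.2859, 0.1273]
eef_rot: [0.052, -3.137, 0.003]
wrist_force: [-0.6, 4.1, -14.4]
gripper_width: 0.234
grasp_force: 39.8
```

Emit:
move_arm(increments=[[-3.6,0,1.3,0],[-3.7,0,1.05,0],[-3.8,0,0.75,0],[-3.8,0,0.45,0],[-3.8,0,0.15,0],[-3.8,0,-0.15,0],[-3.8,0,-0.45,0],[-3.8,0,-0.75,0],[-3.7,0,-1.05,0],[-3.6,0,-1.3,0],[0,0,0,0],[0,0,0,0]])

```text
clock: 4.78
ee_pos: [0.4512, 0.285, 0.1307]
eef_rot: [-0.047, 3.132, 0.001]
wrist_force: [6.2, 1.7, -11.0]
gripper_width: 0.233
grasp_force: 39.5
```

Emit:
move_arm(increments=[[-2,0,-1,0],[-2,0,-1,0],[0,0,0,0],[0,0,0,0],[0,0,0,0]])

```text
clock: 5.2
ee_pos: [0.4493, 0.285, 0.1301]
eef_rot: [-0.046, 3.128, 0.003]
wrist_force: [7.5, 1.1, -6.6]
gripper_width: 0.23
grasp_force: 39.7
```

Run:
```python
from h import *
a,_,_=snap('top'); b,_,_=snap('side')
A=cv2.resize(a[185:260,110:190],(400,375),interpolation=cv2.INTER_CUBIC);B=cv2.resize(b[190:265,250:330],(400,375),interpolation=cv2.INTER_CUBIC)
cv2.imwrite('pics/c3.png',np.hstack([A,B])); s=env.get_state(); print(s['ee_pos'],s['wrist_force'])
```

```text
[0.4493265  0.28502484 0.13016922] [ 8.25045013  1.08881833 -6.35971291]
```

View pics/c3.png

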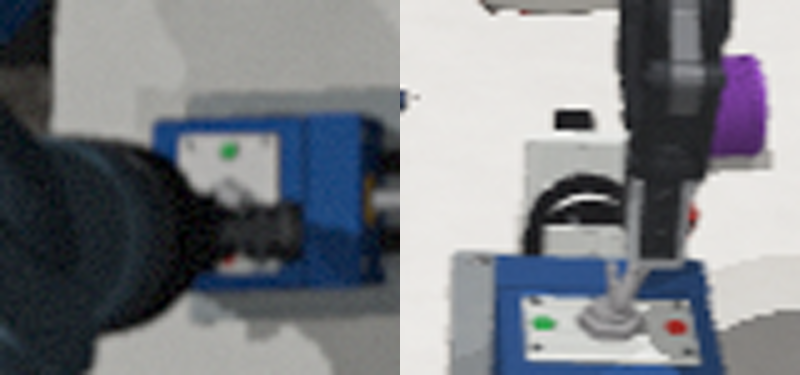

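The lever leans to the red dot (stem from (612,315) to (640,265)). Let go, rise and look.

Emit:
move_arm(increments=[[1,0,0,0],[0,0,0,0],[0,0,0,0],[0,0,0,0],[0,0,25,0],[0,0,40,0],[20,-30,10,0],[20,-40,0,-7],[0,-40,0,-7],[0,-40,0,-7],[0,-30,0,-7],[0,-30,0,-7],[0,0,0,-7],[0,0,0,-7],[0,0,0,-7],[0,0,0,-7],[0,0,0,-7],[0,0,0,-7],[0,0,0,-7],[0,0,0,0]], hand=0.55)

```text
clock: 6.97
ee_pos: [0.4814, 0.0793, 0.2024]
eef_rot: [-2.065, -2.367, 0.001]
wrist_force: [-1.1, -0.1, -0.0]
gripper_width: 0.551
grasp_force: 0.0
```

Run:
```python
from h import *
a,_,_=snap('top'); b,_,_=snap('side')
A=cv2.resize(a[185:260,110:270],(800,375),interpolation=cv2.INTER_CUBIC);B=cv2.resize(b[195:255,250:410],(800,225*4//3),interpolation=cv2.INTER_CUBIC)
cv2.imwrite('pics/c4.png',np.vstack([A,B])[:600]); s=env.get_state(); print(s['ee_pos'],s['eef_rot'])
```

```text
[0.48149259 0.07931499 0.20238601] [-2.05936046e+00 -2.37216388e+00  3.45269594e-04]
```

View pics/c4.png

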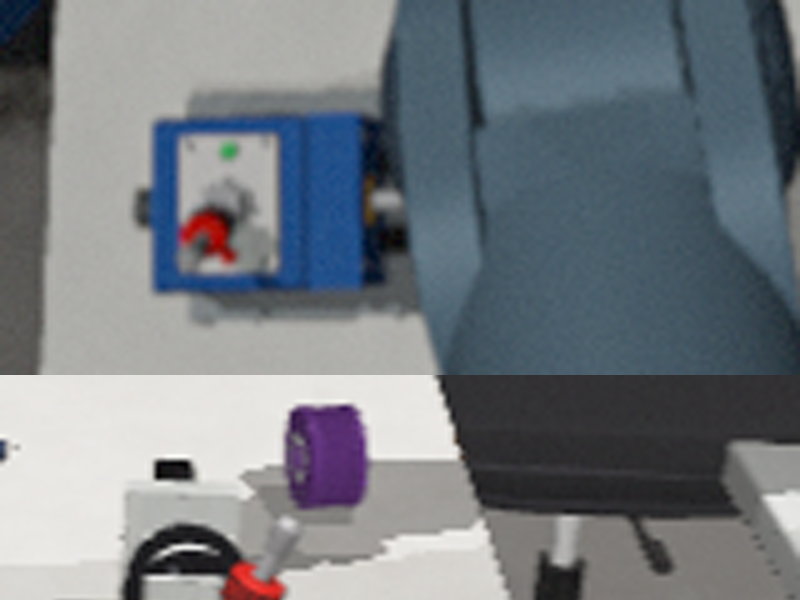

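Toggle is over at the red dot, collar (205,232) down on the lever. Now grip the spindle handle.

Emit:
move_arm(increments=[[-8,-16,-30,-6],[0,0,-40,0],[0,0,-35,0],[0,0,-30,0],[0,0,-20,0],[0,0,0,0],[0,0,0,0],[0,0,0,0]])

```text
clock: 7.73
ee_pos: [0.475, 0.0634, 0.0484]
eef_rot: [2.183, 2.258, 0.003]
wrist_force: [1.3, -0.6, 0.6]
gripper_width: 0.55
grasp_force: 0.0
```

Emit:
move_arm(increments=[[0,0,0,0],[0,0,0,0],[0,0,0,0],[0,0,0,0],[0,0,0,0],[0,0,0,0]], hand=0.0, force=60)

```text
clock: 8.23
ee_pos: [0.4729, 0.0635, 0.0487]
eef_rot: [-2.182, -2.256, 0.001]
wrist_force: [-4.8, -0.3, 7.4]
gripper_width: 0.226
grasp_force: 58.1
```

Emit:
move_arm(increments=[[-1.5,0,1,0],[0.3,-8,0,0],[0.3,-8,0,0],[0.3,-8,0,0],[0.3,-8,0,0],[0.3,-8,0,0],[0,0,0,0]])

```text
clock: 8.82
ee_pos: [0.4737, 0.0202, 0.0483]
eef_rot: [2.189, 2.252, -0.001]
wrist_force: [-0.7, -0.5, -0.7]
gripper_width: 0.219
grasp_force: 58.5
```

Emit:
move_arm(increments=[[0.3,-9,0,0],[0.3,-9,0,0],[0.3,-9,0,0],[0.3,-9,0,0],[0.3,-9,0,0],[0.3,-9,0,0],[0.3,-9,0,0],[0.3,-9,0,0],[0.3,-9,0,0],[0.3,-9,0,0],[0.3,-9,0,0],[0.3,-10,0,0],[0,-20,0,0],[0,-20,0,0],[0,0,0,0],[0,0,0,0]])

```text
clock: 10.15
ee_pos: [0.4771, -0.1277, 0.0484]
eef_rot: [2.189, 2.253, -0.001]
wrist_force: [-0.4, 0.1, -2.5]
gripper_width: 0.223
grasp_force: 58.5
```

Emit:
move_arm(increments=[[0,0,-10,0],[0,0,-10,0],[0,0,-7,0],[0,0,0,0],[0,0,0,0],[0,0,0,0]])

```text
clock: 10.65
ee_pos: [0.4772, -0.1254, 0.021]
eef_rot: [-2.184, -2.258, 0.001]
wrist_force: [-0.2, -0.1, -1.2]
gripper_width: 0.223
grasp_force: 58.5
```

Emit:
move_arm(increments=[[0,0,0,0],[0,0,0,0],[0,0,0,0],[0,0,0,0]], hand=0.4)

```text
clock: 10.98
ee_pos: [0.4779, -0.1259, 0.0218]
eef_rot: [2.184, 2.257, 0.001]
wrist_force: [0.5, 0.1, 0.0]
gripper_width: 0.4
grasp_force: 0.0
```

Emit:
move_arm(increments=[[0,0,40,0],[0,0,40,0],[0,20,40,0],[0,40,20,0],[0,40,0,0],[0,40,0,0],[0,40,0,0],[-3,40,0,0],[-3,40,0,0],[-3,33,0,0],[0,0,-20,0],[0,0,0,0]], hand=0.85)

```text
clock: 11.98
ee_pos: [0.466, 0.1659, 0.1353]
eef_rot: [-2.176, -2.263, 0.005]
wrist_force: [-0.6, -1.8, -1.3]
gripper_width: 0.85
grasp_force: 0.0
```

Run:
```python
from h import *
a,_,mt=snap('top'); b,_,ms=snap('side')
A=a[190:250,230:370]
A=cv2.resize(A,(560,240),interpolation=cv2.INTER_CUBIC);B=cv2.resize(b[170:260,230:370],(560,360),interpolation=cv2.INTER_CUBIC)
cv2.imwrite('pics/c5.png',np.vstack([A,B])); s=env.get_state(); print(s['ee_pos'],s['eef_rot'])
print(proj(ms,s['ee_pos']),proj(ms,s['ee_pos']-[0,0,.017]))
```

```text
[0.46759973 0.16238987 0.13677582] [-2.18487052 -2.2571023   0.0035331 ]
(np.float64(289.84710914730925), np.float64(202.22551879046793)) (np.float64(289.41471053416524), np.float64(209.65990400698433))
```

View pics/c5.png

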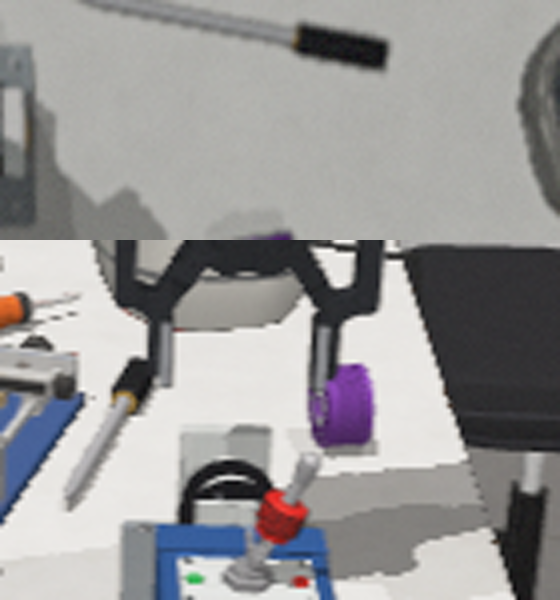

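The spindle has already been knocked (handle at (342,46) in crop, nose near (85,0), rotated ~12°). Gripper straddles the empty reel; lower and take it.

Emit:
move_arm(increments=[[1,5,-20,0],[0,0,-30,0],[0,0,-25,0],[0,0,-15,0],[0,0,0,0],[0,0,0,0]])

```text
clock: 12.58
ee_pos: [0.4696, 0.1663, 0.0474]
eef_rot: [2.188, 2.254, -0.002]
wrist_force: [0.2, 0.0, 0.0]
gripper_width: 0.849
grasp_force: 0.0
```

Emit:
move_arm(increments=[[0,0,0,0],[0,0,0,0],[0,0,0,0],[0,0,0,0],[0,0,0,0],[0,0,0,0]], hand=0.0, force=40)

```text
clock: 13.08
ee_pos: [0.468, 0.1678, 0.0488]
eef_rot: [-2.184, -2.255, 0.003]
wrist_force: [-5.8, -1.0, 5.8]
gripper_width: 0.623
grasp_force: 41.3
```

Emit:
move_arm(increments=[[-1,0,2,0],[0,0,25,0],[0,0,40,0],[0,0,30,0],[20,0,0,2],[35,5,0,0],[35,5,0,0],[35,5,0,0],[30,5,0,0],[17,6,0,0],[0,0,0,0],[0,0,0,0]])

```text
clock: 14.08
ee_pos: [0.6415, 0.1943, 0.1453]
eef_rot: [2.144, 2.294, 0.003]
wrist_force: [0.1, 0.5, -0.3]
gripper_width: 0.624
grasp_force: 42.3
```

Run:
```python
from h import *
a,_,mt=snap('top'); b,_,ms=snap('side')
A=a[130:200,130:270]
A=cv2.resize(A,(560,280),interpolation=cv2.INTER_CUBIC);B=cv2.resize(b[210:300,160:300],(560,360)[:2],interpolation=cv2.INTER_CUBIC)[:300]
cv2.imwrite('pics/c6.png',np.vstack([A,B])); s=env.get_state(); print(s['ee_pos'],s['eef_rot'],s['gripper_width'],s['wrist_force'])
print(proj(ms,s['ee_pos']))
# spindle
m=cv2.imread('pics/c5.png')
```

```text
[0.63952356 0.19379813 0.1445902 ] [-2.14507939e+00 -2.29467368e+00  5.01991685e-04] 0.6283972310208374 [-0.15939294  0.22278678 -0.80106444]
(np.float64(205.84689859693367), np.float64(201.04090536479615))
```

View pics/c6.png

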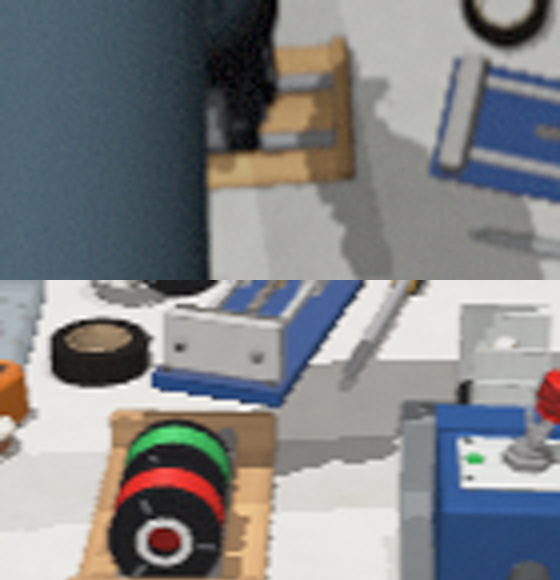

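Emit:
move_arm(increments=[[0,0,-30,0],[0,0,-30,0],[0,0,-20,0],[0,0,-12,0],[0,0,-8,0],[0,0,-4,0],[0,0,0,0],[0,0,0,0]])

```text
clock: 14.85
ee_pos: [0.6413, 0.1943, 0.0415]
eef_rot: [2.145, 2.294, 0.003]
wrist_force: [0.8, 0.5, -0.3]
gripper_width: 0.628
grasp_force: 42.3
```

Emit:
move_arm(increments=[[0,0,-2,0],[0,0,-2,0],[0,0,0,0],[0,0,0,0]])

```text
clock: 15.18
ee_pos: [0.642, 0.1945, 0.039]
eef_rot: [2.145, 2.294, 0.005]
wrist_force: [-3.4, -0.1, 7.0]
gripper_width: 0.622
grasp_force: 43.1
```

Emit:
move_arm(increments=[[0,0,0,0],[0,0,0,0],[0,0,0,0],[0,0,30,0],[0,0,35,0],[-2,15,15,2],[-3,30,0,0],[-1,19,0,0],[0,0,-15,0],[0,0,-30,0],[0,0,-30,0],[0,0,-8,0],[0,0,0,0],[0,0,0,0]], hand=0.85)

```text
clock: 16.35
ee_pos: [0.6342, 0.2573, 0.0327]
eef_rot: [-2.105, -2.332, 0.002]
wrist_force: [0.4, -0.6, -0.2]
gripper_width: 0.844
grasp_force: 0.0
```

Emit:
move_arm(increments=[[0,0,0,0],[0,0,0,0],[0,0,0,0],[0,0,0,0],[0,0,0,0],[0,0,0,0]], hand=0.0, force=50)

```text
clock: 16.85
ee_pos: [0.6359, 0.2587, 0.0359]
eef_rot: [2.104, 2.331, 0.005]
wrist_force: [-2.0, -0.4, 5.4]
gripper_width: 0.627
grasp_force: 52.8
```

Run:
```python
from h import *
m=optics.camera_model('top'); c=lambda u,v:(120+(u-1.5)/4,130+(v-1.5)/4)
for n,u,v,z in(('div12',381,375,.07),('div23',315,375,.07),('flangeR',369,375,.079),('flangeL',327,375,.079),('cheek',454,371,.074),('gfl-R',246,110,.068),('gfl-L',191,108,.068),('gcol',211.5,105,.065)):
    print(n,plane(m,*c(u,v),z).round(4))
```

```text
div12 [0.4694 0.1468 0.07  ]
div23 [0.4692 0.1863 0.07  ]
flangeR [0.4692 0.1529 0.079 ]
flangeL [0.469  0.1777 0.079 ]
cheek [0.4719 0.1028 0.074 ]
gfl-R [0.6307 0.2324 0.068 ]
gfl-L [0.6317 0.2659 0.068 ]
gcol [0.6343 0.2542 0.065 ]
```

Emit:
move_arm(increments=[[0,0,10,0],[0,0,30,0],[0,0,35,0],[0,0,35,0],[-15,-10,0,-2],[-30,-20,0,-2],[-35,-20,0,0],[-35,-20,0,0],[-35,-10,0,0],[-17,-9,0,0],[0,0,0,0],[0,0,0,0]])

```text
clock: 17.85
ee_pos: [0.4668, 0.1687, 0.1438]
eef_rot: [-2.185, -2.256, -0.003]
wrist_force: [0.6, 0.4, -0.9]
gripper_width: 0.62
grasp_force: 52.8
```

Emit:
move_arm(increments=[[0,2,-25,0],[0,0,-22,0],[0,0,-4,0],[0,0,-4,0],[0,0,-4,0],[0,0,0,0],[0,0,0,0]])

```text
clock: 18.43
ee_pos: [0.4684, 0.1714, 0.0849]
eef_rot: [2.185, 2.257, 0.002]
wrist_force: [-0.8, -0.0, -1.2]
gripper_width: 0.623
grasp_force: 52.8
```

Emit:
move_arm(increments=[[0,0,-10,0],[0,0,-10,0],[0,0,-8,0],[0,0,-4,0],[0,0,-2,0],[0,0,-2,0],[0,0,0,0],[0,0,0,0]])

```text
clock: 19.1
ee_pos: [0.4675, 0.1711, 0.0482]
eef_rot: [2.185, 2.257, 0.0]
wrist_force: [0.2, -0.2, -0.7]
gripper_width: 0.628
grasp_force: 52.9
```

Emit:
move_arm(increments=[[0,0,-1.5,0],[0,0,-1.5,0],[0,0,0,0],[0,0,0,0]])

```text
clock: 19.43
ee_pos: [0.468, 0.1714, 0.0467]
eef_rot: [-2.185, -2.257, -0.002]
wrist_force: [-2.8, -1.8, 9.8]
gripper_width: 0.623
grasp_force: 53.8
```

Emit:
move_arm(increments=[[0,0,0,0],[0,0,0,0],[0,0,0,0],[0,0,30,0],[0,0,40,0],[10,0,30,0],[35,22,0,2],[35,25,0,2],[35,30,0,0],[35,30,0,0],[15,20,0,0],[0,0,-20,0],[0,0,-35,0],[0,0,-35,0],[0,0,-22,0],[0,0,0,0],[0,0,0,0]], hand=0.85)

```text
clock: 20.85
ee_pos: [0.6236, 0.2909, 0.0312]
eef_rot: [-2.104, -2.331, 0.005]
wrist_force: [-0.0, 0.3, 0.0]
gripper_width: 0.848
grasp_force: 0.2
```

Emit:
move_arm(increments=[[0,0,0,0],[0,0,0,0],[0,0,0,0],[0,0,0,0],[0,0,0,0],[0,0,0,0]], hand=0.0, force=50)

```text
clock: 21.35
ee_pos: [0.6306, 0.2923, 0.038]
eef_rot: [2.101, 2.326, 0.018]
wrist_force: [5.0, 0.4, 2.4]
gripper_width: 0.623
grasp_force: 56.1
```

Emit:
move_arm(increments=[[0,0,0,0],[0,0,0,0],[0,0,0,0],[8,7,1,0],[0,0,0,0],[0,0,0,0],[0,0,0,0]], hand=0.85)

```text
clock: 21.93
ee_pos: [0.6314, 0.2985, 0.0336]
eef_rot: [-2.104, -2.332, 0.003]
wrist_force: [-0.7, 0.9, -0.3]
gripper_width: 0.849
grasp_force: 0.0
```

Emit:
move_arm(increments=[[0,0,0,0],[0,0,0,0],[0,0,0,0],[0,0,0,0],[0,0,0,0],[0,0,0,0]], hand=0.0, force=50)

```text
clock: 22.43
ee_pos: [0.6325, 0.2984, 0.0343]
eef_rot: [-2.105, -2.332, 0.0]
wrist_force: [-0.7, -0.4, 1.6]
gripper_width: 0.632
grasp_force: 52.5
```

Emit:
move_arm(increments=[[0,0,10,0],[0,0,30,0],[0,0,35,0],[0,0,35,0],[-10,-10,0,-2],[-20,-20,0,-2],[-22,-22,0,0],[-22,-22,0,0],[-22,-22,0,0],[-22,-22,0,0],[-22,-22,0,0],[-15,-17,0,0],[-8,-10,0,0],[0,0,0,0],[0,0,0,0]])

```text
clock: 23.68
ee_pos: [0.4702, 0.132, 0.1447]
eef_rot: [2.186, 2.257, 0.003]
wrist_force: [1.0, 0.9, -0.6]
gripper_width: 0.628
grasp_force: 53.0
```

Emit:
move_arm(increments=[[-1,-1,-25,0],[0,0,-22,0],[0,0,-4,0],[0,0,-4,0],[0,0,-4,0],[0,0,0,0],[0,0,0,0]])

```text
clock: 24.27
ee_pos: [0.4695, 0.1311, 0.0858]
eef_rot: [2.184, 2.257, 0.002]
wrist_force: [0.3, 0.5, -1.0]
gripper_width: 0.627
grasp_force: 53.1
```

Emit:
move_arm(increments=[[0,0,-10,0],[0,0,-10,0],[0,0,-10,0],[0,0,-4,0],[0,0,-3,0],[0,0,-2,0],[0,0,0,0],[0,0,0,0]])

```text
clock: 24.93
ee_pos: [0.4687, 0.1306, 0.0462]
eef_rot: [2.185, 2.257, 0.0]
wrist_force: [-1.3, -0.4, -0.4]
gripper_width: 0.63
grasp_force: 53.1
```

Emit:
move_arm(increments=[[0,0,-1.5,0],[0,0,-1,0],[0,0,0,0],[0,0,0,0]])

```text
clock: 25.27
ee_pos: [0.4691, 0.1308, 0.045]
eef_rot: [-2.185, -2.257, -0.002]
wrist_force: [-3.4, -0.4, 7.8]
gripper_width: 0.627
grasp_force: 53.7
```

Seated. Release, retreat up and towards the drive-box side is unnecessary: move clear behind, then look at reels and spindle.

Emit:
move_arm(increments=[[0,0,0,0],[0,0,0,0],[0,0,0,0],[0,0,30,0],[0,0,40,0],[0,0,40,0],[20,0,30,0],[25,25,0,0],[25,25,0,0],[25,25,0,0],[25,25,0,0],[20,25,0,0],[20,20,0,0],[0,0,0,0]], hand=0.85)

```text
clock: 26.43
ee_pos: [0.6305, 0.2826, 0.1826]
eef_rot: [-2.177, -2.264, -0.007]
wrist_force: [0.4, 2.1, 0.9]
gripper_width: 0.849
grasp_force: 0.0
```

Run:
```python
from h import *
a,_,mt=snap('top','top7.png'); b,_,ms=snap('side','side7.png')
A=cv2.resize(a[140:250,190:350],(800,550),interpolation=cv2.INTER_CUBIC)
cv2.imwrite('pics/c7.png',A)
```

```text
(no output)
```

View pics/c7.png

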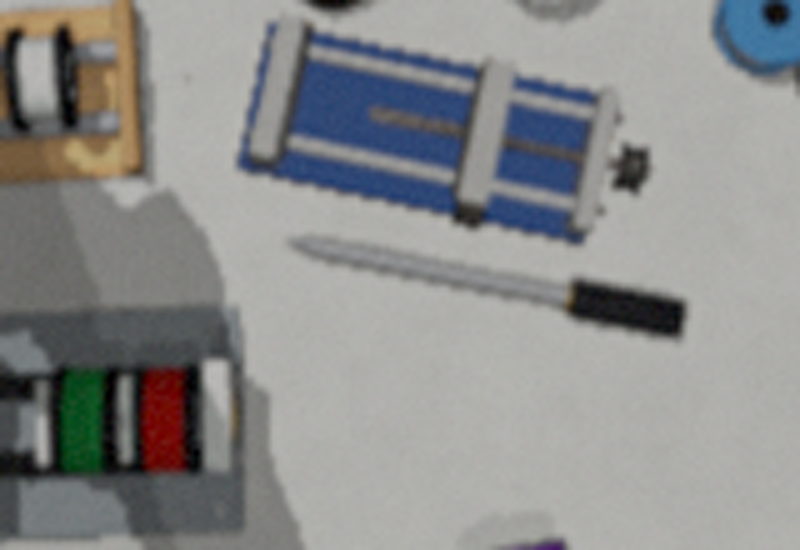

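Reels red (slot 1) and green (slot 2) stand between dividers, empty at (40,70) in the rack; spindle handle centre (628,308), tip (295,242), clear of the blue jig.

Run:
```python
from h import *
p=cv2.imread('pics/top7.png'); m=optics.camera_model('top')
g=cv2.cvtColor(p,cv2.COLOR_BGR2GRAY)
k=np.zeros_like(g); k[193:210,300:330]=(g[193:210,300:330]<75)*255
q,l,s,ce=cv2.connectedComponentsWithStats(k)
for i in range(1,q):
    if s[i,4]>20:
        r=cv2.minAreaRect(np.argwhere(l==i)[:,::-1].astype(np.float32)); print(s[i],ce[i],r)
f=lambda u,v:(190+(u-2)/5,140+(v-2)/5)
h=plane(m,*ce[np.argmax(s[1:,4])+1],.018); h2=plane(m,*f(628,308),.018); t=plane(m,*f(293,242),.010)
print(h,h2,t,np.linalg.norm((t-h)[:2]),np.degrees(np.arctan2((t-h)[1],(t-h)[0])))
c=[plane(m,*f(u,v),.02) for u,v in((572,293),(684,320))]; d=c[0]-c[1];print(np.degrees(np.arctan2(d[1],d[0])))
```

```text
[304 196  23  11 159] [314.96226415 201.33333333] ((315.01922607421875, 201.4038543701172), (22.16111946105957, 7.060180187225342), 11.309932708740234)
[ 0.52819926 -0.10291589  0.018     ] [ 0.52854639 -0.10353216  0.018     ] [0.56261014 0.06899734 0.01      ] 0.17532332085249103 78.68102160643078
76.70150297942608
```

Emit:
move_arm(increments=[[-9,-25,0,-2],[-9,-35,0,-4],[-9,-35,0,-4],[-9,-35,0,-3.8],[-9,-35,0,0],[-9,-35,0,0],[-9,-35,0,0],[-9,-35,0,0],[-9,-35,0,0],[-9,-35,0,0],[-6,-28,-20,0],[-5,-15,-30,0],[0,0,-30,0],[0,0,-20,0],[0,0,0,0],[0,0,0,0]], hand=0.45)

```text
clock: 27.87
ee_pos: [0.5251, -0.1081, 0.083]
eef_rot: [-2.44, -1.975, 0.004]
wrist_force: [-0.6, 0.3, 0.7]
gripper_width: 0.449
grasp_force: 0.0
```

Emit:
move_arm(increments=[[4,7,-20,0],[0,0,-20,0],[0,0,-15,0],[0,0,-7,0],[0,0,0,0],[0,0,0,0]])

```text
clock: 28.37
ee_pos: [0.5324, -0.1007, 0.023]
eef_rot: [2.439, 1.978, 0.002]
wrist_force: [0.6, -0.2, 0.3]
gripper_width: 0.451
grasp_force: 0.0
```

Emit:
move_arm(increments=[[0,0,0,0],[0,0,0,0],[0,0,0,0],[0,0,0,0],[0,0,0,0],[0,0,0,0]], hand=0.0, force=80)

```text
clock: 28.87
ee_pos: [0.5326, -0.1007, 0.0235]
eef_rot: [2.44, 1.978, 0.003]
wrist_force: [-1.3, -0.7, 6.0]
gripper_width: 0.21
grasp_force: 80.1
```

Emit:
move_arm(increments=[[0,0,0,0],[0,0,0,0],[0,0,-2.5,0],[0,0,0,0],[0,0,0,0]], hand=0.4)

```text
clock: 29.28
ee_pos: [0.5313, -0.1003, 0.0189]
eef_rot: [-2.44, -1.979, 0.001]
wrist_force: [-0.8, 1.0, -0.6]
gripper_width: 0.399
grasp_force: 0.0
```

Emit:
move_arm(increments=[[0,0,0,0],[0,0,0,0],[0,0,0,0],[0,0,0,0],[0,0,0,0]], hand=0.0, force=80)

```text
clock: 29.7
ee_pos: [0.5317, -0.1006, 0.0194]
eef_rot: [2.44, 1.978, 0.0]
wrist_force: [-0.9, -0.7, 2.0]
gripper_width: 0.213
grasp_force: 79.6
```

Emit:
move_arm(increments=[[0,0,10,0],[-6,-7,20,5],[-25,-10,11,5],[-25,-20,0,3],[-2,-20,0,0],[0,0,0,0],[0,0,0,0]])

```text
clock: 30.28
ee_pos: [0.4728, -0.1588, 0.0606]
eef_rot: [2.205, 2.238, 0.0]
wrist_force: [0.5, 0.2, -1.9]
gripper_width: 0.21
grasp_force: 79.1
```

View tip.

Run:
```python
from h import *
a,_,mt=snap('top','top8.png'); b,_,ms=snap('side','side8.png')
s=env.get_state(); e=s['ee_pos']; print(e, s['eef_rot'])
T=[e[0]-.003,e[1]+.178,.0512]; Q=[.4715,.0995,.052]
for P in(T,Q): print(proj(mt,P),proj(ms,P))
u,v=map(int,proj(mt,T)); A=cv2.resize(a[v-25:v+25,u-45:u+35],(800,500)[:2],interpolation=cv2.INTER_CUBIC); A=cv2.resize(A,(560,350)); print('top org',u-45,v-25)
u,v=map(int,proj(ms,T)); B=cv2.resize(b[v-17:v+17,u-40:u+40],(560,238),interpolation=cv2.INTER_CUBIC); print('side org',u-40,v-17)
cv2.imwrite('pics/c8.png',np.vstack([A,B]))
```

```text
[ 0.47393751 -0.15664153  0.06028647] [-2.19986299e+00 -2.24247762e+00 -9.41678779e-04]
(np.float64(266.9152125963623), np.float64(223.15661558240177)) (np.float64(285.2798781629172), np.float64(212.17725516809762))
(np.float64(235.05503017404502), np.float64(222.77353364836983)) (np.float64(285.52497657745926), np.float64(225.63909905252916))
top org 221 198
side org 245 195
```

View pics/c8.png

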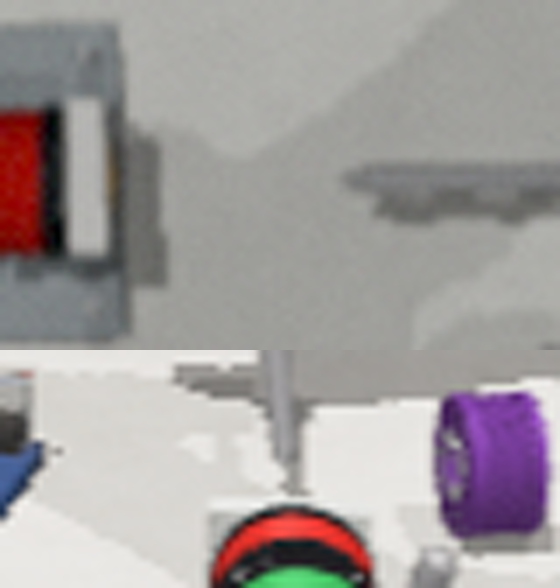

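Run:
```python
from h import *
mt=optics.camera_model('top'); ms=optics.camera_model('side')
f=lambda u,v:(221+u/7-.43,198+v/7-.43); g=lambda u,v:(245+u/7-.43,195+(v-350)/7-.43)
print('tip',tri(mt,f(347,180),ms,g(293,488)))
for u,v in((347,180),(400,177.5),(500,176)): print(u,plane(mt,*f(u,v),.051).round(4))
for u in(67,108): print('cheek',plane(mt,*f(u,97),.074).round(4),plane(mt,*f(u,257),.074).round(4))
for u,v in((212,512),(370,512)): print('cheek side',plane(ms,*g(u,v),.074).round(4))
print('rod side', plane(ms,*g(282,400),.05), plane(ms,*g(293,480),.05))
```

```text
tip (array([0.46919506, 0.01317476, 0.04206745]), np.float64(0.003373509406404899))
347 [0.4707 0.0134 0.051 ]
400 [ 0.4716 -0.0052  0.051 ]
500 [ 0.4723 -0.0404  0.051 ]
cheek [0.498  0.1103 0.074 ] [0.4436 0.1096 0.074 ]
cheek [0.4981 0.0963 0.074 ] [0.4436 0.0956 0.074 ]
cheek side [0.4969 0.1064 0.074 ]
cheek side [0.4456 0.1011 0.074 ]
rod side [ 0.47101191 -0.04883082  0.05      ] [0.46809489 0.02420159 0.05      ]
```

Run:
```python
from h import *
for n in('top',):
    D=[];
    for i in range(4):
        a,d,m=snap(n); D.append(d)
    d=np.median(D,0)
    for u in range(270,300,3):
        z=[pt(m,d,u,v)[2] for v in range(221,226)]; i=int(np.argmax(z)); print(u,pt(m,d,u,221+i).round(4), np.round(z,3))
    print('cheek',[pt(m,d,u,v)[2].round(4) for u in(232,233,234) for v in(216,223,230)],'bench',[pt(m,d,u,200)[2].round(4) for u in(270,280,290)])
```

```text
270 [0.4737 0.0139 0.0541] [0.002 0.054 0.054 0.051 0.002]
273 [0.4712 0.0067 0.0581] [0.055 0.058 0.058 0.056 0.001]
276 [ 0.4737 -0.0006  0.0577] [0.054 0.058 0.056 0.055 0.002]
279 [ 0.4737 -0.008   0.0575] [0.055 0.058 0.056 0.056 0.003]
282 [ 0.4713 -0.0153  0.0577] [0.056 0.057 0.058 0.055 0.001]
285 [ 0.4714 -0.0227  0.0569] [0.055 0.056 0.057 0.055 0.001]
288 [ 0.4738 -0.0299  0.0577] [ 0.057  0.058  0.058  0.056 -0.   ]
291 [ 0.4739 -0.0373  0.058 ] [0.055 0.058 0.057 0.056 0.001]
294 [ 0.4739 -0.0446  0.0577] [0.057 0.058 0.057 0.055 0.   ]
297 [ 0.4715 -0.052   0.0569] [0.056 0.056 0.057 0.055 0.001]
cheek [np.float64(0.0754), np.float64(0.0742), np.float64(0.075), np.float64(0.0753), np.float64(0.0747), np.float64(0.0737), np.float64(0.0743), np.float64(0.0751), np.float64(0.0746)] bench [np.float64(0.0006), np.float64(0.0019), np.float64(0.001)]
```

Emit:
move_arm(increments=[[0,15,0,0],[0,20,0,0],[0,20,0,0],[-0.5,15,0,0],[0,6,0,0],[0,6,0,0],[0,6,0,0],[0,6,0,0],[0,0,0,0],[0,0,0,0]])

```text
clock: 31.42
ee_pos: [0.4731, -0.0637, 0.0602]
eef_rot: [2.2, 2.242, -0.0]
wrist_force: [-0.5, 0.3, -1.0]
gripper_width: 0.211
grasp_force: 79.1
```

Run:
```python
from h import *
D=[]
for i in range(3):
    a,d,m=snap('top'); D.append(d)
d=np.median(D,0); print(env.get_state()['ee_pos'],env.get_state()['wrist_force'])
for u in range(232,270,3):
    z=[pt(m,d,u,v)[2] for v in range(218,229)]; r=[218+i for i in range(11) if z[i]>.045]
    print(u,r and (r[0],r[-1]),pt(m,d,u,223).round(4))
```

```text
[ 0.47299666 -0.06423433  0.06021833] [-0.32169687  0.48268062 -1.99690518]
232 (218, 228) [0.4703 0.1054 0.0761]
235 (218, 228) [0.4704 0.0982 0.0761]
238 (221, 224) [0.4709 0.0921 0.0563]
241 (221, 224) [0.4709 0.0847 0.0577]
244 (221, 224) [0.4709 0.0773 0.0592]
247 (221, 224) [0.471  0.0701 0.0559]
250 (221, 224) [0.471  0.0628 0.0578]
253 (221, 224) [0.471  0.0555 0.0586]
256 (221, 224) [0.4711 0.0482 0.056 ]
259 (221, 224) [0.471  0.0409 0.0587]
262 (221, 224) [0.4711 0.0335 0.0565]
265 (221, 224) [0.4712 0.0262 0.0569]
268 (221, 224) [0.4712 0.0189 0.0575]
```

Emit:
move_arm(increments=[[-0.2,5,0,0],[-0.2,5,0,0],[-0.2,5,0,0],[-0.2,5,0,0],[-0.2,5,0,0],[-0.2,5,0,0],[0,0,0,0],[0,0,0,0]])

```text
clock: 32.23
ee_pos: [0.4719, -0.0328, 0.0602]
eef_rot: [-2.199, -2.243, -0.0]
wrist_force: [-0.4, 0.3, -0.5]
gripper_width: 0.214
grasp_force: 79.1
```

Tip ~40 mm in, no force. Continue.

Emit:
move_arm(increments=[[-0.2,5,0,0],[-0.2,5,0,0],[-0.2,5,0,0],[-0.2,5,0,0],[-0.2,5,0,0],[-0.2,5,0,0],[0,0,0,0],[0,0,0,0]])

```text
clock: 32.9
ee_pos: [0.4708, -0.0028, 0.0603]
eef_rot: [2.199, 2.243, 0.001]
wrist_force: [1.0, 0.7, -1.4]
gripper_width: 0.209
grasp_force: 79.1
```

Emit:
move_arm(increments=[[0,5,0,0],[0,5,0,0],[0,5,0,0],[0,5,0,0],[0,5,0,0],[0,0,0,0],[0,0,0,0]])

```text
clock: 33.48
ee_pos: [0.4705, 0.0222, 0.0601]
eef_rot: [-2.199, -2.243, 0.0]
wrist_force: [0.3, 0.4, -1.7]
gripper_width: 0.216
grasp_force: 79.1
```

Emit:
move_arm(increments=[[0,5,0,0],[0,5,0,0],[0,5,0,0],[0,5,0,0],[0,5,0,0],[0,0,0,0],[0,0,0,0]])

```text
clock: 34.07
ee_pos: [0.4706, 0.0471, 0.0601]
eef_rot: [-2.199, -2.243, -0.0]
wrist_force: [-0.5, 0.1, -0.8]
gripper_width: 0.211
grasp_force: 79.1
```

Emit:
move_arm(increments=[[0,4,0,0],[0,4,0,0],[0,4,0,0],[0,3,0,0],[0,0,0,0],[0,0,0,0]])

```text
clock: 34.57
ee_pos: [0.4706, 0.0619, 0.0602]
eef_rot: [2.2, 2.243, 0.0]
wrist_force: [0.1, 0.2, -1.1]
gripper_width: 0.211
grasp_force: 79.1
```

Run:
```python
from h import *
a,_,m=snap('top'); s=env.get_state();print(s['ee_pos'],s['wrist_force'])
A=cv2.resize(a[195:250,180:280],(800,440),interpolation=cv2.INTER_CUBIC); cv2.imwrite('pics/c9.png',A)
```

```text
[0.47060877 0.06161596 0.06016756] [-0.69457091  0.5270825  -0.98391262]
```

View pics/c9.png

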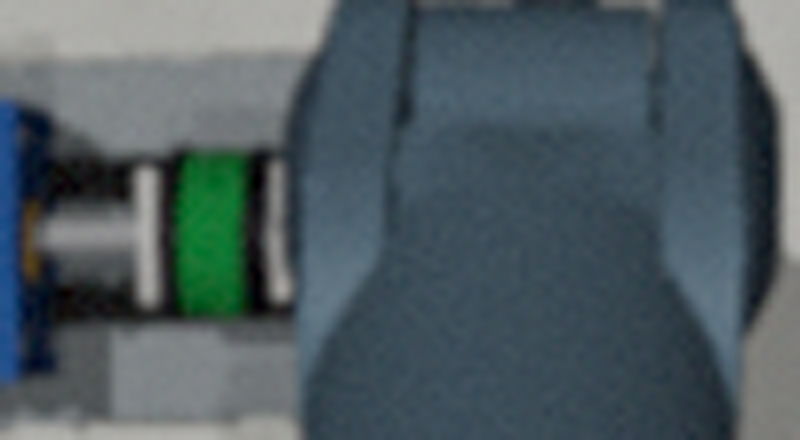

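The rod spans slot 3 and enters the brass bearing at (35,235). Push on to contact.

Emit:
move_arm(increments=[[0,2,0,0],[0,2,0,0],[0,2,0,0],[0,1,0,0],[0,0,0,0],[0,0,0,0]])

```text
clock: 35.12
ee_pos: [0.4706, 0.0688, 0.0602]
eef_rot: [-2.2, -2.242, -0.0]
wrist_force: [-0.1, 0.5, -1.9]
gripper_width: 0.209
grasp_force: 79.1
```

Emit:
move_arm(increments=[[0,1,0,0],[0,1,0,0],[0,1,0,0],[0,1,0,0],[0,0,0,0],[0,0,0,0]])

```text
clock: 35.62
ee_pos: [0.4705, 0.0708, 0.0601]
eef_rot: [2.201, 2.24, -0.003]
wrist_force: [-0.9, -5.5, -0.3]
gripper_width: 0.21
grasp_force: 79.3
```

Emit:
move_arm(increments=[[0,1,0,0],[0,1,0,0],[0,0,0,0],[0,0,0,0]])

```text
clock: 35.95
ee_pos: [0.4705, 0.0709, 0.0601]
eef_rot: [2.201, 2.238, -0.005]
wrist_force: [0.1, -8.9, 1.0]
gripper_width: 0.212
grasp_force: 79.5
```

Emit:
move_arm(increments=[[0,0,-1,0],[0,-1.5,0,0],[0,0,0,0],[0,0,0,0],[0,0,0,0],[0,0,30,0],[0,0,40,0],[0,0,40,0],[0,0,40,0],[20,10,0,7],[20,20,0,7],[20,20,0,7],[20,20,0,7],[20,20,0,7],[20,20,0,7],[0,20,0,7],[0,20,0,7],[0,0,0,7],[0,0,0,7],[0,0,0,0]], hand=0.45)

```text
clock: 37.62
ee_pos: [0.5902, 0.2244, 0.2089]
eef_rot: [-0.51, -3.099, -0.001]
wrist_force: [0.0, 0.1, 0.3]
gripper_width: 0.451
grasp_force: 0.0
```

Run:
```python
from h import *
D=[]
for i in range(3):
    a,d,m=snap('top','top10.png'); D.append(d)
d=np.median(D,0); b,_,ms=snap('side','side10.png'); s=env.get_state();print(s['ee_pos'],s['eef_rot'])
A=cv2.resize(a[195:255,140:260],(800,400),interpolation=cv2.INTER_CUBIC); 
B=cv2.resize(b[205:265,250:370],(400,200),interpolation=cv2.INTER_CUBIC);B=np.hstack([B,np.zeros_like(B)])
cv2.imwrite('pics/c10.png',np.vstack([A,B]))
for u in range(228,270,2): print(u,[int(pt(m,d,u,v)[2]*1000) for v in range(217,229)],round(pt(m,d,u,222)[1],4))
```

```text
[0.59059447 0.22277598 0.20916088] [-5.20983132e-01 -3.09798587e+00  4.83621073e-06]
228 [76, 77, 78, 78, 80, 80, 80, 80, 80, 79, 78, 78] 0.1146
230 [31, 12, 12, 9, 55, 56, 55, 54, 9, 10, 10, 26] 0.1116
232 [75, 76, 74, 74, 73, 76, 75, 73, 75, 75, 75, 75] 0.1053
234 [74, 75, 75, 75, 75, 74, 74, 73, 75, 77, 75, 73] 0.1007
236 [36, 59, 63, 63, 65, 65, 63, 64, 63, 61, 58, 50] 0.0965
238 [3, 56, 58, 60, 61, 59, 60, 62, 61, 57, 10, 9] 0.0919
240 [0, 59, 58, 60, 61, 61, 59, 61, 60, 57, 2, 0] 0.087
242 [1, 57, 60, 58, 60, 61, 58, 61, 61, 55, 1, 0] 0.0821
244 [1, 58, 58, 60, 58, 62, 61, 61, 61, 54, 1, -1] 0.0773
246 [0, 58, 58, 61, 60, 58, 60, 60, 60, 53, 0, 0] 0.0725
248 [0, 58, 61, 60, 61, 60, 62, 59, 59, 52, 1, 1] 0.0676
250 [2, 56, 60, 59, 60, 61, 59, 63, 60, 53, 0, 0] 0.0627
252 [0, 58, 58, 58, 58, 58, 60, 62, 58, 50, 0, 2] 0.0579
254 [2, 55, 57, 58, 58, 61, 59, 59, 58, 48, 1, 0] 0.053
256 [1, 57, 58, 59, 57, 60, 60, 60, 59, 47, 0, 1] 0.0482
258 [1, 57, 56, 57, 60, 58, 58, 60, 57, 49, 1, 0] 0.0433
260 [0, 56, 57, 55, 55, 57, 59, 58, 55, 1, 1, 1] 0.0384
262 [1, 1, 0, 0, 1, 0, 1, 1, 1, 2, 2, 0] 0.0327
264 [1, 1, 3, 3, 0, 1, 0, 2, -1, 0, 0, 2] 0.0275
266 [0, 1, 2, -1, 0, 0, 0, 1, 0, 0, 0, 0] 0.0223
268 [3, 1, 0, 0, 3, 1, 0, 1, 0, 0, 0, 0] 0.0171
```

View pics/c10.png

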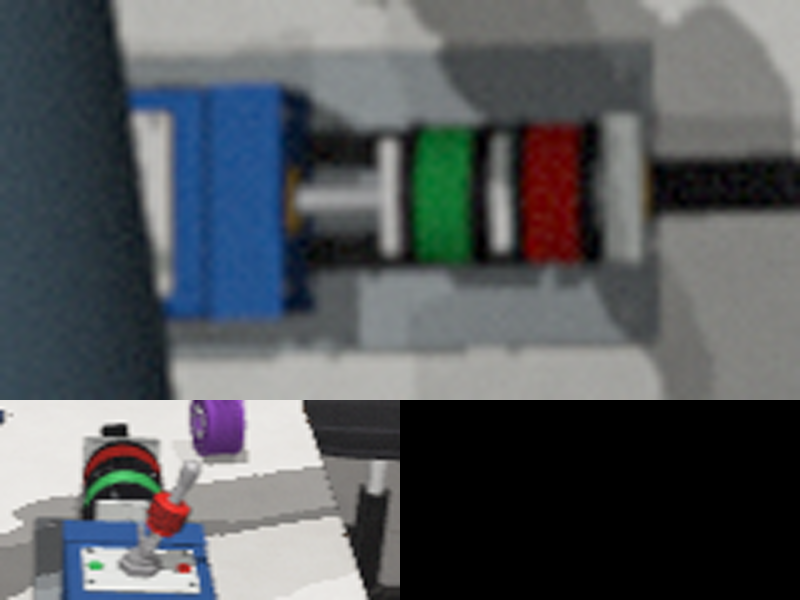

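Run:
```python
from h import *
for n in('top0','top10'):
    g=cv2.cvtColor(cv2.imread(f'pics/{n}.png'),cv2.COLOR_BGR2GRAY)[220:225].mean(0); print(n,g[232:268].round().astype(int))
```

```text
top0 [170 171 169 153 107  65  36  31  30  28  27  27  27  27  28  30  26  30
  28  26  26  26  23  24  27  24  25  24  20  63 123 141 145 148 153 163]
top10 [132 141 142 129  95  44  13   9  15   8  14  15  16  13  11  19  11  13
  18  10  16  15  16  13  17  19  27  18  73 137 153 155 156 165 176 179]
```

Emit:
move_arm(increments=[[-15,10,0,5],[-25,12,0,5],[-25,12,0,5],[-25,12,0,5.6],[-25,10,0,0],[-20,7,0,0],[-5,0,-20,0],[0,0,-15,0],[0,0,0,0],[0,0,0,0]], hand=0.55)

```text
clock: 38.65
ee_pos: [0.4501, 0.2853, 0.1737]
eef_rot: [0.043, -3.14, 0.002]
wrist_force: [0.6, -0.7, 0.7]
gripper_width: 0.551
grasp_force: 0.0
```

Emit:
move_arm(increments=[[0,0,-20,0],[0,0,-20,0],[0,0,-15,0],[0,0,-8,0],[0,0,0,0],[0,0,0,0]])

```text
clock: 39.15
ee_pos: [0.4515, 0.2862, 0.1118]
eef_rot: [-0.044, 3.14, 0.001]
wrist_force: [1.2, 0.8, 0.1]
gripper_width: 0.551
grasp_force: 0.0
```

Emit:
move_arm(increments=[[0,0,0,0],[0,0,0,0],[0,0,0,0],[0,0,0,0],[0,0,0,0],[0,0,0,0]], hand=0.0, force=40)

```text
clock: 39.65
ee_pos: [0.4518, 0.2853, 0.1129]
eef_rot: [-0.045, 3.14, -0.0]
wrist_force: [-0.3, -3.0, 5.5]
gripper_width: 0.233
grasp_force: 39.0
```

Lift along the lever (-x, +z).

Emit:
move_arm(increments=[[-1,0,3,0],[-1,0,3,0],[-1,0,3,0],[-1,0,3,0],[-0.5,0,1.5,0],[0,0,1,0],[0,0,0,0],[0,0,0,0]])

```text
clock: 40.32
ee_pos: [0.4469, 0.2851, 0.1243]
eef_rot: [-0.045, 3.139, -0.002]
wrist_force: [7.4, -0.4, -12.5]
gripper_width: 0.231
grasp_force: 40.2
```

Emit:
move_arm(increments=[[3,0,0.3,0],[3.6,0,1.3,0],[3.7,0,1.05,0],[3.8,0,0.75,0],[3.8,0,0.45,0],[3.8,0,0.15,0],[3.8,0,-0.15,0],[3.8,0,-0.45,0],[3.8,0,-0.75,0],[3.7,0,-1.05,0],[3.6,0,-1.3,0],[2,0,-1,0],[0,0,0,0],[0,0,0,0]])

```text
clock: 41.48
ee_pos: [0.4863, 0.2865, 0.1246]
eef_rot: [0.047, -3.136, 0.001]
wrist_force: [-5.9, -1.3, -6.1]
gripper_width: 0.238
grasp_force: 39.2
```

Emit:
move_arm(increments=[[-1,0,0,0],[0,0,0,0],[0,0,0,0],[0,0,0,0],[0,0,25,0],[0,0,40,0],[0,0,30,0],[20,-20,20,0],[25,-25,0,0],[25,-25,0,0],[25,-25,0,0],[25,-25,0,0],[25,-25,0,0],[25,-25,0,0],[20,-20,0,0],[0,-20,0,0],[0,-20,0,0],[0,0,0,0]], hand=0.6)

```text
clock: 42.98
ee_pos: [0.6791, 0.0479, 0.2413]
eef_rot: [-0.032, 3.138, -0.008]
wrist_force: [-0.6, -2.2, -0.2]
gripper_width: 0.603
grasp_force: 0.0
```

Run:
```python
from h import *
a,d,m=snap('top','top11.png'); b,_,ms=snap('side','side11.png')
A=cv2.resize(a[140:250,130:290],(640,440),interpolation=cv2.INTER_CUBIC)[:,:400]
B=cv2.resize(b[205:315,180:280+50],(600,440),interpolation=cv2.INTER_CUBIC)[:,200:600]
cv2.imwrite('pics/c11.png',np.hstack([A,B]))
s=cv2.imread('pics/side0.png')
def red(p):
    h=cv2.cvtColor(p,cv2.COLOR_BGR2HSV);k=cv2.inRange(h,(0,150,60),(8,255,255)); k[:,:270]=0;k[:,300:]=0;k[:225]=0;k[250:]=0
    y,x=np.nonzero(k); return x.mean(),y.mean(),len(x),y.min(),y.max()
print(red(s),red(b))
```

```text
(np.float64(288.0), np.float64(237.88888888888889), 108, np.int64(232), np.int64(244)) (np.float64(285.3482142857143), np.float64(237.80357142857142), 112, np.int64(225), np.int64(245))
```

View pics/c11.png

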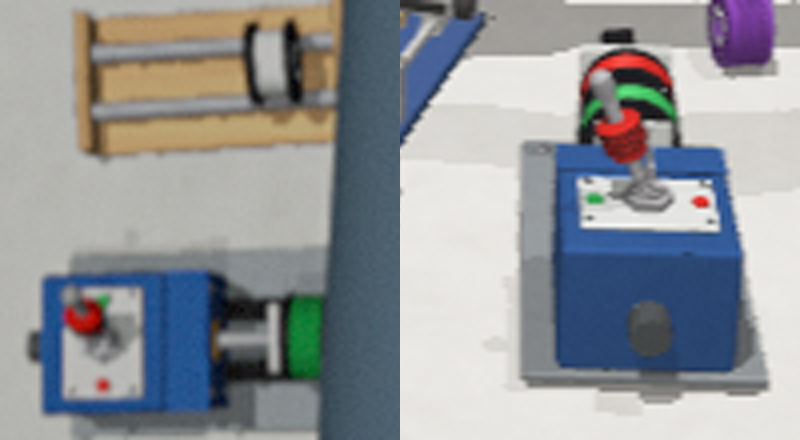

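Lever leans to the green dot (603,80), collar (622,135) down as at the start; empty reel stands in the rack. Hand in.

```bash
python3 -c "
from bench import env
print(env.close_job())"
```

```text
the job is handed in; nothing more can be done
None
```

The job is done and handed in at about 43 s on the clock: the feeder was switched off, the empty reel moved to the rack, and the red and green reels stood in slots 1 and 2. The spindle is back home against the cheek and the feeder is on again with the collar down. I checked this from the last pictures and the force readings, and the hand-in returned no verdict.

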